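Zero the burrs of a bench sample mill, back off four clicks and lock the ring

ROBOT

A 7-joint arm with a two-finger parallel gripper is mounted at the origin on the work surface; the furniture and walls round the work are solid. World frame = base frame: x ahead of the robot, y to its left, z up, the work surface at z = 0. Lengths are in mm, angles in rad, forces in N, time in s.
With the tool pointing down it reaches from about 400 to 850 mm from the base axis. Payload 10.4 kg.
Tool frame: the origin (TCP) lies midway between the tips of the shut fingers; the grasp point (between the pads) lies 19 mm behind it; z points along the fingers, y is the line along which they close (so a half turn about z gives the same grasp; the last joint's range is limited). The gripper opens to 85 mm and grips with 20 to 120 N. Pads are 22 mm wide; open, the fingers measure 114 mm over their backs; the gripper's body (76 mm by 85 mm) begins 54 mm behind the grasp point. The pads swing forward as they close: fully open they stand 13 mm farther back than shut.
Start: joints at [-1.286, 0.332, -0.065, 1.46, 0.022, 1.35, -0.088], TCP at [189.339, 595.653, 231.338] pointing down, gripper open.
Joint ranges: [-2.6, 2.6], [-0.5, 2.12], [-1.47, 1.34], [0.16, 2.42], [-1.27, 4.41], [0.06, 2.06], [-2.6, 2.6]. Speed limits (rad/s): [2.22, 2.22, 2.79, 2.79, 3.14, 3.14, 3.14].

INTERFACE

Orientations are given as a rotation vector (axis times angle).
In Python, from rig import env gives the robot as it stands. The module is installed in compiled form; this text tells all that it offers.
- The arm moves only by the tool arm_command, never from a script. Its argument "series" is a list of rows, each an object of numbers: "dx", "dy", "dz": the shift along the tool's x, y, z in cm; "wx", "wy", "wz": the turn, a rotation vector about the tool's x, y, z in degrees. In form: [{"dx": .., "dy": .., "dz": .., "wx": .., "wy": .., "wz": ..}, ...]. A call has 1 to 20 rows; each row shifts and turns the commanded pose from where the row before left it, along the tool's axes as they then stand; what a row does not reach is not made up. A row lasts 1/10 s, in which the tool goes at most 50 mm and 8.59 degrees, less where a joint would pass 70% of its speed; a pose out of reach is approached as far as the arm can. A call with a gripper value outside its range is refused whole. "fingers" is the gripper command: -1 is fully open, 1 is shut, values between are in proportion, set as the call begins (left out, the last holds). The fingers move at their own pace and stop on an object; the grip force is fixed at half the most. Time passes only in rows, so rows that do not move let the fingers close. It gives the time, the measured TCP pose, the force, the opening and the grip force at its end, in the units of the state.
- env.get_state(): the state, without advancing time (a new reading comes with each control period).
- env.camera(name): name is "scene" or "top" or "wrist"; returns the picture (480x640x3 uint8, blue, green, red); there is no depth.
- env.camera_params(name): a dict with "fx", "fy", "cx", "cy" (pixels), "k1" (the pictures are not rectified: a ray, as slopes to the right and down, at radius r is drawn at 1 + k1 r^2 times it, then the intrinsics apply), "extrinsics" (4x4, takes a point from camera to world coordinates). Camera axes: x right, y up, looking along -z (the intrinsics and any distortion apply to the point x, -y, -z); pixel columns grow to the right and rows downward; lengths in mm; the calibration is good to about 2 mm. A picture is of the moment at which its call begins: read the wrist's pose just before it. camera_params takes no time and is no camera call; for the wrist camera it gives the pose at the moment of the call.
- env.close_job(): hands the job in; it is judged then, once.
The state is a dict: "clock": time; "q": joint angles; "joint_vel": joint speeds; "joint_torque": joint torques, N m; "position": TCP position; "tcp_rot": TCP orientation; "wrist_force": force on the tool from outside, world axes, zero at the start; "ft_torque": the same for the moment, N m; "opening": finger opening in mm; "finger_force": force on a finger pad.
Only numpy, scipy, OpenCV 4.12 (cv2) and the standard library are available. Lean on these libraries where they do the work, as an engineer would, in place of code of your own. Each camera call takes 0.05 s, during which the arm holds its last target. There are 200 camera calls.

TASK

Set the grind gap of the bench sample mill: turn its fluted setting ring clockwise (seen from above) until you feel the burrs touch firmly, without jamming them, then back the ring off four clicks. Then swing the lock lever fully home so that its nose drops between the ring's teeth, and let go; leave the things standing round the mill where they are.

Things in the scene. Friction and masses are not known exactly. Their poses are not given: they have to be found in the camera images.
- mill: bench sample mill, fixed: white upright drum 92 mm across on a dark foot 112 mm across, catch drawer with a pull at its front, aluminium head to 107 mm height. Origin: on the worktop under the ring's vertical axis; x points from the front to the back, y to the mill's left, z up. Friction in the ring is small; what resists is the click spring and, at the end, the burrs.
- ring_axis (a point): point on the setting ring's axis, mid-height of its fluted collar, 129 mm up; axes as the mill's (they do not turn). Collar: round black grip 58 mm across from 117 to 142 mm height, nothing higher in its middle, free all round down to 117 mm. Under it (107 to 116 mm) the steel crown, 71 mm across, with 24 rounded teeth.
- ring (a joint): angle of the setting ring, rad: grows anticlockwise seen from above (opens the gap), falls clockwise (closes); limits -0.6 and 3.2. A spring detent clicks 24 times a turn, with notches at multiples of 0.2618 rad (15 degrees), 0 included. Turning takes up to about 0.12 N m, most at the start of each click. Let go, the ring falls into the nearest notch or stays on the hump between two.
- upper_burr: flat steel burr 76 mm across, hidden in the head; the ring's thread lifts it 0.25 mm a click. Origin: centre of its underside (grinding face). On touch the torque rises at once, the ring yields only some 0.05 rad at 0.3 N m. That is a firm touch (some 300 N between the faces: the thread multiplies); over 0.6 N m jams them.
- lower_burr: flat steel burr 76 mm across, fixed in the head under the upper one. Origin: centre of its top (grinding face). The gap is the upper burr's height over it; a few hundredths of a millimetre matter, far below these readings' noise. Wear shifts the point of touch: ring angle anywhere from 0 to 0.55 rad, mostly between two notches.
- lock_lever (a joint): angle of the lock lever about its vertical pivot, rad: 0 fully open, 0.45 fully home; closes clockwise seen from above. Stays where it is left (about 1 N at the knob moves it). Its nose, a 4 mm pin, drops between two teeth of the crown; on top of a tooth it stops at about 0.36; near a notch it pushes the ring into the notch.
- lever_knob (a point): middle of the black upright knob on the lock lever, 127 mm up; knob 14 mm across, from 114 to 141 mm height; the steel arm under it lies at 108 to 114 mm. It circles at 60 mm radius about the pivot, which is at x = 4, y = 55 mm in the mill's frame; from the pivot it points to x = -11, y = 59 mm when open and x = 16, y = 58 mm when home: it closes towards the mill's back.
- hopper: the mill's clear plastic hopper, taken off and standing mouth down on the worktop: funnel 86 mm across, 66 mm high. Origin: centre of its underside.
- timer: white bench timer, 62x68x20 mm, lying flat. Origin: centre of its underside.
- cuvette_tray: cream tray with small cuvettes, 100x165x39 mm. Origin: centre of its underside.

How it is judged:
By the outcome, as a careful person would: the job done as asked, in the order asked, and still so for the second after the job is handed in, with the robot touching nothing.
It also fails if it takes over 61 s, if anything falls off the work surface, if the arm or the gripper's body presses on something with over 40 N, if the wrist force passes 120 N, or if a joint passes its speed limit or range.

## Working session

There is one attempt and no reset: what is moved stays moved. The work goes in short steps, Python scripts to look and compute and a tool call to move; the robot and the scene stay as the last step left them, time stands still between calls to the robot, and variables do not carry over. Pictures are saved under pics/ and viewed, at most 10 in all, crops included, and the job is handed in when it is done.

Besides the shell and the picture viewer there is one more tool, called after "Request:" as a command line: name --argument value ..., lists and objects as JSON in quotes. arm_command: Moves the arm, as the interface text tells. Its arguments: {"type":"object","properties":{"series":{"type":"array","items":{"type":"object","properties":{"dx":{"type":"number"},"dy":{"type":"number"},"dz":{"type":"number"},"wx":{"type":"number"},"wy":{"type":"number"},"wz":{"type":"number"}}}},"fingers":{"type":"number"}},"required":["series"]}

```bash
mkdir -p pics; python3 - <<'E'
from rig import env
import cv2,numpy as np
s=env.get_state();print({k:np.round(v,3) for k,v in s.items()})
a=env.camera("scene");b=env.camera("top")
cv2.imwrite("pics/scene.png",a);cv2.imwrite("pics/top.png",b)
for n in("scene","top","wrist"):
  p=env.camera_params(n);print(n,{k:np.round(v,3).tolist() for k,v in p.items()})
E
```

```text
{'clock': np.float64(0.0), 'q': array([-1.286,  0.333, -0.065,  1.461,  0.022,  1.35 , -0.088]), 'joint_vel': array([ 0.001,  0.   , -0.001,  0.   , -0.001, -0.001, -0.001]), 'joint_torque': array([ 1.0000e-03, -6.2544e+01,  5.0000e-02, -3.9160e+01,  1.6000e-02,
        1.0000e-02, -0.0000e+00]), 'position': array([189.224, 595.243, 230.48 ]), 'tcp_rot': array([-4.810e-01, -3.104e+00,  2.000e-03]), 'wrist_force': array([-1.317,  0.065,  0.945]), 'ft_torque': array([ 0.001, -0.02 ,  0.035]), 'finger_force': np.float64(0.0), 'opening': np.float64(85.431)}
scene {'fx': 541.922, 'fy': 541.922, 'cx': 320.613, 'cy': 236.716, 'k1': 0.002, 'extrinsics': [[0.597, 0.472, -0.648, -229.821], [-0.802, 0.353, -0.482, -617.825], [0.001, 0.808, 0.59, 704.526], [0.0, 0.0, 0.0, 1.0]]}
top {'fx': 609.888, 'fy': 609.888, 'cx': 325.323, 'cy': 229.247, 'k1': -0.026, 'extrinsics': [[-0.029, 0.989, -0.142, 236.104], [-1.0, -0.028, 0.011, -130.961], [0.007, 0.142, 0.99, 1428.658], [0.0, 0.0, 0.0, 1.0]]}
wrist {'fx': 420.866, 'fy': 420.866, 'cx': 323.465, 'cy': 236.208, 'k1': -0.035, 'extrinsics': [[0.302, -0.92, -0.249, 127.784], [0.953, 0.291, 0.081, 615.528], [-0.002, -0.261, 0.965, 372.772], [0.0, 0.0, 0.0, 1.0]]}
```

View pics/scene.png

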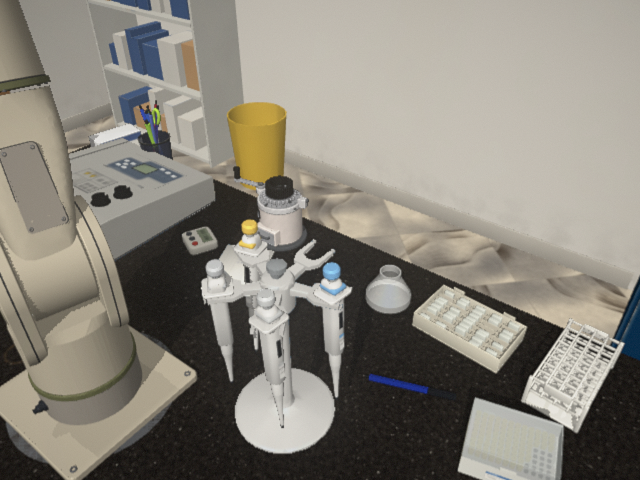

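View pics/top.png

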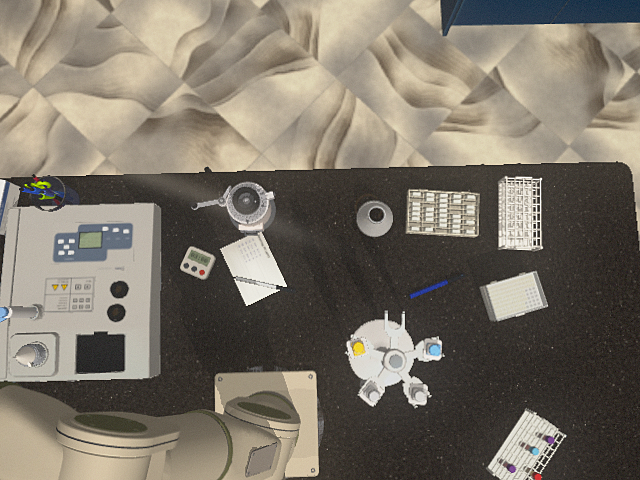

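The scene picture shows the mill at about (280,210) with the black ring on top at (279,187) and a black knob at (237,172). The top picture shows the mill at (247,203), its lever reaching left to about (195,205), and a dark spot at (208,170). I'll enlarge both and cast rays.

```bash
cat > h.py <<'E'
import cv2,numpy as np
from rig import env
def ray(n,u,v,p=None):
    p=p or env.camera_params(n)
    d=np.array([(u-p['cx'])/p['fx'],(v-p['cy'])/p['fy']]);x=d.copy()
    for _ in range(10): x=d/(1+p['k1']*(x@x))
    E=np.array(p['extrinsics']);r=E[:3,:3]@np.array([x[0],-x[1],-1]);return E[:3,3],r
def plane(n,u,v,z,p=None):
    o,r=ray(n,u,v,p);return o+r*(z-o[2])/r[2]
def two(a,b):
    (o,r),(q,s)=a,b
    t=np.linalg.lstsq(np.c_[r,-s],q-o,rcond=None)[0]
    A=o+r*t[0];B=q+s*t[1];return (A+B)/2,np.linalg.norm(A-B)
def proj(n,X,p=None):
    p=p or env.camera_params(n)
    E=np.array(p['extrinsics']);c=E[:3,:3].T@(np.array(X)-E[:3,3]);x=np.array([c[0],-c[1]])/-c[2]
    x=x*(1+p['k1']*(x@x));return np.array([p['fx']*x[0]+p['cx'],p['fy']*x[1]+p['cy']])
E
python3 - <<'E'
from h import *
a=cv2.imread("pics/scene.png");b=cv2.imread("pics/top.png")
A=cv2.resize(a[150:260,225:325],None,fx=4,fy=4,interpolation=2);B=cv2.resize(b[155:245,180:280],None,fx=4,fy=4,interpolation=2)
B=cv2.copyMakeBorder(B,0,A.shape[0]-B.shape[0],0,0,0)
cv2.imwrite("pics/crop.png",np.hstack([A,B]))
print(two(ray("scene",279,182),ray("top",247,201)))
for z in(0,107,129,142):print(z,plane("top",247,202,z),plane("scene",279,187,z))
print(plane("top",208,170,127),plane("top",195,205,127),plane("scene",237,172,127))
E
```

```text
(array([485.74325514,  19.96522436, 144.58043997]), np.float64(0.2379537860161551))
0 [511.33786469  37.07927607   0.        ] [651.66310359 168.50621533   0.        ]
107 [490.72406261  24.4937854  107.        ] [517.78749839  49.08194001 107.        ]
129 [486.48571079  21.90611442 129.        ] [490.26167302  24.52741611 129.        ]
142 [483.98123016  20.37703612 142.        ] [473.99641257  10.01792472 142.        ]
[560.39191177 106.65840512 127.        ] [483.39832527 134.91438152 127.        ] [486.43178287 139.9276289  127.        ]
```

View pics/crop.png

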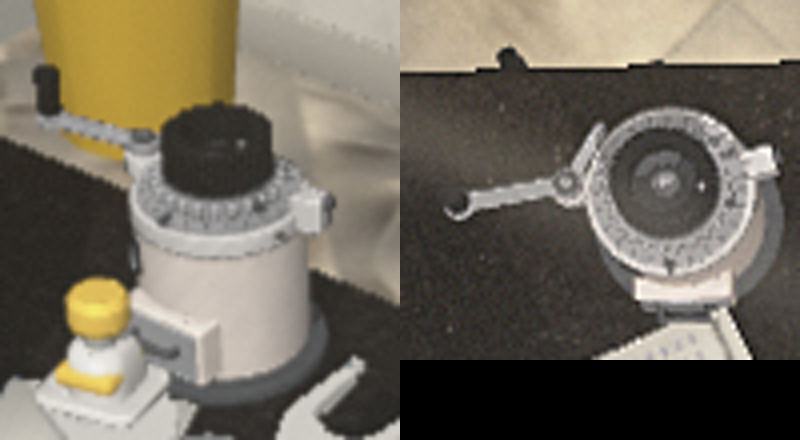

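The left crop (scene) puts the knob at about (236.5,172.5) in the full picture. The right crop (top) puts the collar centre at about (246,201), the knob at (195,206), the pivot at (222,201) and the drawer at (251,227). That makes mill x almost world x, with the axis at about (486,20). Next I'll move over it and look with the wrist camera.

Request:
arm_command --series '[{"dx": -0.8, "dy": -0.8, "dz": -0.7}, {"dx": -1.5, "dy": -1.5, "dz": -0.7}, {"dx": -1.5, "dy": -1.5, "dz": -0.7}, {"dx": -1.5, "dy": -1.5, "dz": -0.7}, {"dx": -1.5, "dy": -1.5, "dz": -0.7}, {"dx": -1.5, "dy": -1.5, "dz": -0.7}, {"dx": -1.5, "dy": -1.5, "dz": -0.7}, {"dx": -1.5, "dy": -1.5, "dz": -0.7}, {"dx": -1.5, "dy": -1.5, "dz": -0.7}, {"dx": -1.5, "dy": -1.5, "dz": -0.7}, {"dx": -1.5, "dy": -1.5}, {"dx": -1.5, "dy": -1.5}, {"dx": -1.5, "dy": -1.5}, {"dx": -1.5, "dy": -1.5}, {"dx": -1.5, "dy": -1.5}, {"dx": -1.5, "dy": -1.5}, {"dx": -1.5, "dy": -1.5}, {"dx": -1.5, "dy": -1.5}, {"dx": -1.5, "dy": -1.5}, {"dx": -1.5, "dy": -1.5}]'

```text
$.series[0]: bad value
```

Request:
arm_command --series '[{"dx": -1.5, "dy": -1.5}, {"dx": -1.5, "dy": -1.5}, {"dx": -1.5, "dy": -1.5}, {"dx": -1.5, "dy": -1.5}, {"dx": -1.5, "dy": -1.5}, {"dx": -1.5, "dy": -1.5}, {"dx": -1.5, "dy": -1.5}, {"dx": -1.5, "dy": -1.5}, {"dx": -1.5, "dy": -1.5}, {"dx": -1.5, "dy": -1.5}, {"dx": -0.8, "dy": -0.8}, {}]'

```text
$.series[0]: bad value
```

```bash
python3 - <<'E'
from h import *
s=env.get_state();print({k:np.round(v,3).tolist() for k,v in s.items()})
p=env.camera_params("wrist");w=env.camera("wrist");cv2.imwrite("pics/w1.png",w)
import pickle;pickle.dump(p,open("w1.pkl","wb"))
k,_=two(ray("scene",236.5,172.5),ray("top",195,205.5));print("knob",k)
for n,u,v,z in(("axis",246.2,200.8,142),("pivot",222,201,114),("drawerfront",251,230,60)):print(n,plane("top",u,v,z))
E
```

```text
{'clock': 0.1, 'q': [-1.286, 0.333, -0.065, 1.461, 0.022, 1.35, -0.088], 'joint_vel': [-0.0, -0.0, 0.0, -0.002, 0.001, 0.0, -0.001], 'joint_torque': [0.001, -62.673, 0.049, -39.243, 0.016, 0.007, 0.0], 'position': [189.257, 595.292, 230.605], 'tcp_rot': [-0.482, -3.104, 0.002], 'wrist_force': [0.389, 0.274, 0.137], 'ft_torque': [0.038, -0.008, 0.05], 'finger_force': 0.0, 'opening': 85.133}
knob [481.15729549 134.86831676 129.93037046]
axis [486.64607819  22.06497064 142.        ]
pivot [493.12714128  78.41159599 114.        ]
drawerfront [435.01962888  21.64026257  60.        ]
```

View pics/w1.png

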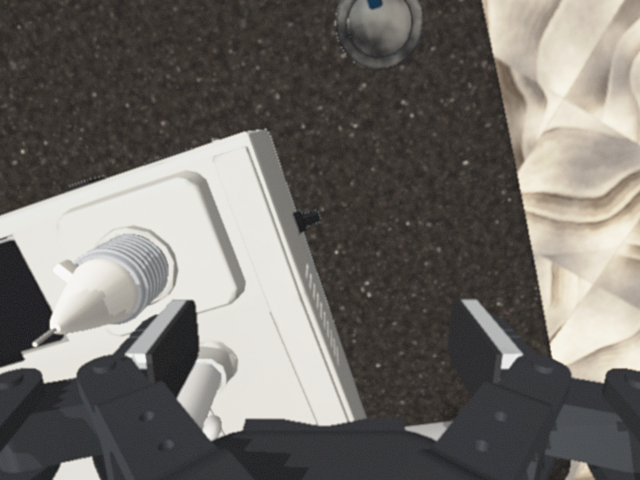

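The picture shows only the instrument box and its probe next to the gripper; the mill is out of view. Each row needs all its keys. I'll rise before crossing the instrument.

Request:
arm_command --series '[{"dx": 0, "dy": 0, "dz": -2, "wx": 0, "wy": 0, "wz": 0}, {"dx": 0, "dy": 0, "dz": -3, "wx": 0, "wy": 0, "wz": 0}, {"dx": 0, "dy": 0, "dz": -3, "wx": 0, "wy": 0, "wz": 0}, {"dx": -1, "dy": -1, "dz": -2, "wx": 0, "wy": 0, "wz": 0}, {"dx": -1.5, "dy": -1.5, "dz": 0, "wx": 0, "wy": 0, "wz": 0}, {"dx": -1.5, "dy": -1.5, "dz": 0, "wx": 0, "wy": 0, "wz": 0}, {"dx": -1.5, "dy": -1.5, "dz": 0, "wx": 0, "wy": 0, "wz": 0}, {"dx": -1.5, "dy": -1.5, "dz": 0, "wx": 0, "wy": 0, "wz": 0}, {"dx": -1.5, "dy": -1.5, "dz": 0, "wx": 0, "wy": 0, "wz": 0}, {"dx": -1.5, "dy": -1.5, "dz": 0, "wx": 0, "wy": 0, "wz": 0}, {"dx": -1.5, "dy": -1.5, "dz": 0, "wx": 0, "wy": 0, "wz": 0}, {"dx": -1.5, "dy": -1.5, "dz": 0, "wx": 0, "wy": 0, "wz": 0}, {"dx": -1.5, "dy": -1.5, "dz": 0, "wx": 0, "wy": 0, "wz": 0}, {"dx": -1.5, "dy": -1.5, "dz": 0, "wx": 0, "wy": 0, "wz": 0}, {"dx": -1.5, "dy": -1.5, "dz": 0, "wx": 0, "wy": 0, "wz": 0}, {"dx": -1.5, "dy": -1.5, "dz": 0, "wx": 0, "wy": 0, "wz": 0}, {"dx": -1.5, "dy": -1.5, "dz": 0, "wx": 0, "wy": 0, "wz": 0}, {"dx": -1.5, "dy": -1.5, "dz": 0, "wx": 0, "wy": 0, "wz": 0}, {"dx": -1.5, "dy": -1.5, "dz": 0, "wx": 0, "wy": 0, "wz": 0}, {"dx": -1.5, "dy": -1.5, "dz": 0, "wx": 0, "wy": 0, "wz": 0}]'

```text
clock: 2.15
position: [352.1, 280.7, 331.2]
tcp_rot: [-0.482, -3.104, 0.0]
wrist_force: [-0.2, -0.0, -0.6]
opening: 85.3
finger_force: 0.0
```

Request:
arm_command --series '[{"dx": -1.5, "dy": -1.5, "dz": 0, "wx": 0, "wy": 0, "wz": 0}, {"dx": -1.5, "dy": -1.5, "dz": 0, "wx": 0, "wy": 0, "wz": 0}, {"dx": -1.5, "dy": -1.5, "dz": 0, "wx": 0, "wy": 0, "wz": 0}, {"dx": -1.5, "dy": -1.5, "dz": 0, "wx": 0, "wy": 0, "wz": 0}, {"dx": -1.5, "dy": -1.5, "dz": 0, "wx": 0, "wy": 0, "wz": 0}, {"dx": -1.5, "dy": -1.5, "dz": 0, "wx": 0, "wy": 0, "wz": 0}, {"dx": -1.5, "dy": -1.5, "dz": 0.5, "wx": 0, "wy": 0, "wz": 0}, {"dx": -1.5, "dy": -1.5, "dz": 1, "wx": 0, "wy": 0, "wz": 0}, {"dx": -1.5, "dy": -1.5, "dz": 1, "wx": 0, "wy": 0, "wz": 0}, {"dx": -1.5, "dy": -1.5, "dz": 1, "wx": 0, "wy": 0, "wz": 0}, {"dx": -1.5, "dy": -1.5, "dz": 0.5, "wx": 0, "wy": 0, "wz": 0}, {"dx": -1, "dy": -1, "dz": 0, "wx": 0, "wy": 0, "wz": 0}, {"dx": -0.5, "dy": -0.5, "dz": 0, "wx": 0, "wy": 0, "wz": 0}, {"dx": 0, "dy": 0, "dz": 0, "wx": 0, "wy": 0, "wz": 0}]'

```text
clock: 3.55
position: [469.0, 55.0, 291.3]
tcp_rot: [-0.484, -3.104, 0.0]
wrist_force: [-0.3, 0.1, 0.4]
opening: 85.4
finger_force: 0.0
```

```bash
python3 - <<'E'
from h import *
s=env.get_state();print({k:np.round(v,3).tolist() for k,v in s.items()})
p=env.camera_params("wrist");w=env.camera("wrist");cv2.imwrite("pics/w2.png",w)
import pickle;pickle.dump(p,open("w2.pkl","wb"))
E
```

```text
{'clock': 3.55, 'q': [-0.736, -0.067, 0.503, 1.774, 0.033, 1.426, 1.023], 'joint_vel': [-0.014, -0.007, -0.027, 0.005, -0.004, 0.001, -0.022], 'joint_torque': [0.665, -28.525, -0.708, -39.746, 0.074, -0.041, 0.366], 'position': [469.015, 54.984, 291.288], 'tcp_rot': [-0.484, -3.104, 0.0], 'wrist_force': [-0.338, 0.127, 0.374], 'ft_torque': [-0.018, 0.007, -0.013], 'finger_force': 0.0, 'opening': 85.39}
```

View pics/w2.png

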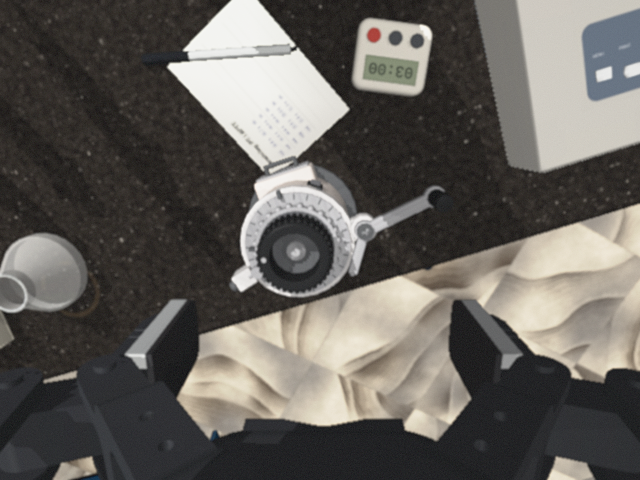

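The wrist picture shows the collar at about (296,252), the pivot at (365,231), the knob at (436,197), and the timer and hopper clear of the mill.

```bash
python3 - <<'E'
from h import *
import pickle;p=pickle.load(open("w2.pkl","rb"));w=cv2.imread("pics/w2.png")
g=cv2.cvtColor(w,6);m=((g<70)*255).astype(np.uint8);M=np.zeros_like(m);cv2.circle(M,(296,252),43,255,-1)
m=cv2.morphologyEx(m&M,cv2.MORPH_OPEN,np.ones((3,3)));c=max(cv2.findContours(m,0,1)[0],key=cv2.contourArea)
e=cv2.fitEllipse(cv2.convexHull(c));print(e)
for z in(129,142):print("axis",z,plane("w",*e[0],z,p))
K=plane("w",436,194,141,p);P=plane("w",365,231,114,p);print("knob",K,"piv",P)
A=np.array([486.5,21]);d=P[:2]-A;print(np.linalg.norm(d),np.degrees(np.arctan2(d[1],d[0])-np.arctan2(55,4)))
d=K[:2]-P[:2];print(np.linalg.norm(d),np.degrees(np.arctan2(d[1],d[0])-np.arctan2(59,-11)))
R=cv2.Rodrigues(env.get_state()['tcp_rot'])[0];t=np.array([486.5,21,0])-env.get_state()['position'];print("tool",R.T@t)
E
```

```text
((295.2626037597656, 252.8771209716797), (76.71743774414062, 78.63255310058594), 13.221230506896973)
axis 129 [491.94956482  25.60218632 129.        ]
axis 142 [488.34466062  27.71712215 142.        ]
knob [477.59159408 135.6128946  141.        ] piv [495.68038585  81.00676672 114.        ]
60.70495479576109 -4.538547923073648
57.52420002948286 7.766925492219797
tool [-27.4828145  -27.85429086 291.2925054 ]
```

Request:
arm_command --series '[{"dx": -0.9, "dy": -0.8, "dz": 1, "wx": 0, "wy": 0, "wz": 0}, {"dx": -0.9, "dy": -0.8, "dz": 1, "wx": 0, "wy": 0, "wz": 0}, {"dx": -0.9, "dy": -0.8, "dz": 1, "wx": 0, "wy": 0, "wz": 0}, {"dx": 0, "dy": 0, "dz": 1, "wx": 0, "wy": 0, "wz": -8}, {"dx": 0, "dy": 0, "dz": 1, "wx": 0, "wy": 0, "wz": -8}, {"dx": 0, "dy": 0, "dz": 1, "wx": 0, "wy": 0, "wz": -8}, {"dx": 0, "dy": 0, "dz": 1, "wx": 0, "wy": 0, "wz": -8}, {"dx": 0, "dy": 0, "dz": 1, "wx": 0, "wy": 0, "wz": -8}, {"dx": 0, "dy": 0, "dz": 1, "wx": 0, "wy": 0, "wz": -8}, {"dx": 0, "dy": 0, "dz": 0.5, "wx": 0, "wy": 0, "wz": -8}, {"dx": 0, "dy": 0, "dz": 0, "wx": 0, "wy": 0, "wz": -8}, {"dx": 0, "dy": 0, "dz": 0, "wx": 0, "wy": 0, "wz": -8}, {"dx": 0, "dy": 0, "dz": 0, "wx": 0, "wy": 0, "wz": 0}, {"dx": 0, "dy": 0, "dz": 0, "wx": 0, "wy": 0, "wz": 0}]'

```text
clock: 5.0
position: [487.2, 25.3, 196.4]
tcp_rot: [-1.431, 2.797, 0.0]
wrist_force: [-0.3, -0.9, 0.2]
opening: 85.4
finger_force: 0.0
```

```bash
python3 - <<'E'
from h import *
s=env.get_state();print({k:np.round(v,3).tolist() for k,v in s.items()})
p=env.camera_params("wrist");w=env.camera("wrist");cv2.imwrite("pics/w3.png",w)
import pickle;pickle.dump(p,open("w3.pkl","wb"))
for x,y in((486,21),(488,27)):
  for z in (142,117):print(x,y,z,proj("w",(x,y,z),p))
E
```

```text
{'clock': 5.0, 'q': [-0.678, 0.038, 0.551, 1.887, -0.022, 1.222, 2.397], 'joint_vel': [0.001, 0.002, 0.006, -0.001, 0.001, 0.001, -0.003], 'joint_torque': [-0.013, -33.276, 0.77, -37.711, 0.008, 0.003, 0.433], 'position': [487.228, 25.288, 196.359], 'tcp_rot': [-1.431, 2.797, 0.0], 'wrist_force': [-0.297, -0.916, 0.24], 'ft_torque': [-0.007, 0.018, 0.013], 'finger_force': 0.0, 'opening': 85.405}
486 21 142 [322.60183188 251.80522162]
486 21 117 [322.68707339 238.21064754]
488 27 142 [326.43705241 263.51994349]
488 27 117 [326.12197798 248.7985417 ]
```

View pics/w3.png

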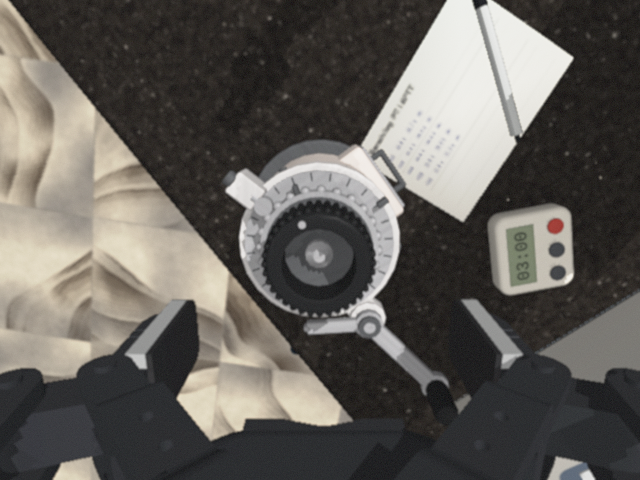

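The wrist picture shows the collar rim spanning columns 263–376 and rows 198–312, with the white index dot at (302,225) and the knob at (437,386) near the right finger.

```bash
python3 - <<'E'
from h import *
import pickle;p=pickle.load(open("w3.pkl","rb"));w=cv2.imread("pics/w3.png")
g=cv2.cvtColor(w,6);m=((g<75)*255).astype(np.uint8);M=np.zeros_like(m);cv2.circle(M,(319,256),62,255,-1)
m=cv2.morphologyEx(m&M,cv2.MORPH_OPEN,np.ones((5,5)));c=max(cv2.findContours(m,0,1)[0],key=cv2.contourArea)
h=cv2.convexHull(c);e=cv2.fitEllipse(h);print(e,cv2.boundingRect(h))
for uv in (e[0],(319.5,255)):print("axis",plane("w",*uv,142,p),plane("w",*uv,135,p))
print("rim",plane("w",263,255,142,p),plane("w",376,255,142,p))
print("knob",plane("w",433,384,141,p),"piv",plane("w",368,325,117,p))
R=cv2.Rodrigues(env.get_state()['tcp_rot'])[0];print(R)
E
```

```text
((318.2352294921875, 257.7165222167969), (112.55305480957031, 115.37422943115234), 6.142192363739014) (262, 200, 113, 115)
axis [489.51310215  22.20871304 142.        ] [490.92113654  24.00775407 135.        ]
axis [488.18995638  21.43969074 142.        ] [489.55085709  23.21133732 135.        ]
rim [510.65474246   5.25862348 142.        ] [465.73771228  37.62686306 142.        ]
knob [481.54972638 116.95692152 141.        ] piv [495.21794728  78.65746626 117.        ]
[[-5.85133745e-01 -8.10936802e-01  5.78138073e-05]
 [-8.10936762e-01  5.85133736e-01  2.79815849e-04]
 [-2.60741779e-04  1.16846354e-04 -9.99999959e-01]]
```

Request:
arm_command --series '[{"dx": 0.17, "dy": -0.29, "dz": 1, "wx": 0, "wy": 0, "wz": 0}, {"dx": 0, "dy": 0, "dz": 1.5, "wx": 0, "wy": 0, "wz": 0}, {"dx": 0, "dy": 0, "dz": 1.5, "wx": 0, "wy": 0, "wz": 0}, {"dx": 0, "dy": 0, "dz": 1.5, "wx": 0, "wy": 0, "wz": 0}, {"dx": 0, "dy": 0, "dz": 1, "wx": 0, "wy": 0, "wz": 0}, {"dx": 0, "dy": 0, "dz": 0.6, "wx": 0, "wy": 0, "wz": 0}, {"dx": 0, "dy": 0, "dz": 0.6, "wx": 0, "wy": 0, "wz": 0}, {"dx": 0, "dy": 0, "dz": 0, "wx": 0, "wy": 0, "wz": 0}, {"dx": 0, "dy": 0, "dz": 0, "wx": 0, "wy": 0, "wz": 0}]'

```text
clock: 5.95
position: [488.9, 21.5, 119.6]
tcp_rot: [-1.435, 2.794, -0.0]
wrist_force: [0.2, -1.4, 0.5]
opening: 85.8
finger_force: 0.0
```

Request:
arm_command --fingers 0.2 --series '[{"dx": 0, "dy": 0, "dz": 0, "wx": 0, "wy": 0, "wz": 0}, {"dx": 0, "dy": 0, "dz": 0, "wx": 0, "wy": 0, "wz": 0}, {"dx": 0, "dy": 0, "dz": 0, "wx": 0, "wy": 0, "wz": 0}, {"dx": 0, "dy": 0, "dz": 0, "wx": 0, "wy": 0, "wz": 0}, {"dx": 0, "dy": 0, "dz": 0, "wx": 0, "wy": 0, "wz": 0}, {"dx": 0, "dy": 0, "dz": 0, "wx": 0, "wy": 0, "wz": 0}, {"dx": 0, "dy": 0, "dz": 0, "wx": 0, "wy": 0, "wz": 0}, {"dx": 0, "dy": 0, "dz": 0, "wx": 0, "wy": 0, "wz": 0}]'

```text
clock: 6.75
position: [488.3, 22.1, 120.2]
tcp_rot: [1.436, -2.794, -0.002]
wrist_force: [-8.1, 1.7, 11.4]
opening: 56.0
finger_force: 61.5
```

```bash
cat > st.py <<'E'
from h import *
s=env.get_state();R=cv2.Rodrigues(s['tcp_rot'])[0]
print('t %.2f'%s['clock'],'ang(cw+) %.2f'%-np.degrees(np.arctan2(R[1,1],R[0,1])),'pos',np.round(s['position'],1),'F',np.round(s['wrist_force'],1),'M',np.round(s['ft_torque'],3),'op %.1f ff %.0f q7 %.3f tq7 %.3f'%(s['opening'],s['finger_force'],s['q'][6],s['joint_torque'][6]))
E
python3 st.py
```

```text
t 6.75 ang(cw+) -144.39 pos [488.3  22.1 120.2] F [-8.1  1.7 11.4] M [0.22  1.483 0.081] op 56.0 ff 61 q7 2.459 tq7 -0.062
```

Request:
arm_command --series '[{"dx": 0.02, "dy": 0.06, "dz": 0, "wx": 0, "wy": 0, "wz": 0}, {"dx": 0, "dy": 0, "dz": 0, "wx": 0, "wy": 0, "wz": 0}, {"dx": 0, "dy": 0, "dz": 0, "wx": 0, "wy": 0, "wz": 0}]'

```text
clock: 7.05
position: [488.2, 22.1, 120.2]
tcp_rot: [-1.435, 2.794, 0.001]
wrist_force: [-5.0, 0.1, 9.0]
opening: 56.0
finger_force: 62.0
```

```bash
python3 st.py
```

```text
t 7.05 ang(cw+) -144.39 pos [488.2  22.1 120.2] F [-5.   0.1  9. ] M [0.151 0.919 0.083] op 56.0 ff 62 q7 2.458 tq7 -0.079
```

Request:
arm_command --series '[{"dx": 0, "dy": 0, "dz": 0, "wx": 0, "wy": 0, "wz": 2}, {"dx": 0, "dy": 0, "dz": 0, "wx": 0, "wy": 0, "wz": 2}, {"dx": 0, "dy": 0, "dz": 0, "wx": 0, "wy": 0, "wz": 0}]'

```text
clock: 7.35
position: [488.0, 22.2, 120.2]
tcp_rot: [-1.335, 2.843, 0.002]
wrist_force: [-6.6, 1.5, 10.2]
opening: 56.0
finger_force: 62.3
```

```bash
python3 st.py
```

```text
t 7.35 ang(cw+) -140.32 pos [488.   22.2 120.2] F [-6.6  1.5 10.2] M [ 0.203  1.107 -0.057] op 56.0 ff 62 q7 2.388 tq7 -0.548
```

Request:
arm_command --series '[{"dx": 0, "dy": 0, "dz": 0, "wx": 0, "wy": 0, "wz": 2}, {"dx": 0, "dy": 0, "dz": 0, "wx": 0, "wy": 0, "wz": 0}]'

```text
clock: 7.55
position: [487.9, 22.4, 120.2]
tcp_rot: [-1.286, 2.866, 0.002]
wrist_force: [-6.7, 2.7, 10.9]
opening: 56.4
finger_force: 62.4
```

```bash
python3 st.py
```

```text
t 7.55 ang(cw+) -138.33 pos [487.9  22.4 120.2] F [-6.7  2.7 10.9] M [ 0.334  1.341 -0.05 ] op 56.4 ff 62 q7 2.353 tq7 -0.481
```

Request:
arm_command --series '[{"dx": 0, "dy": 0, "dz": 0, "wx": 0, "wy": 0, "wz": 2.5}, {"dx": 0, "dy": 0, "dz": 0, "wx": 0, "wy": 0, "wz": 0}]'

```text
clock: 7.75
position: [487.8, 22.5, 120.2]
tcp_rot: [1.223, -2.894, -0.003]
wrist_force: [-7.1, 2.8, 11.2]
opening: 55.9
finger_force: 62.4
```

```bash
python3 st.py
```

```text
t 7.75 ang(cw+) -135.81 pos [487.8  22.5 120.2] F [-7.1  2.8 11.2] M [ 0.404  1.35  -0.027] op 55.9 ff 62 q7 2.310 tq7 -0.593
```

Request:
arm_command --series '[{"dx": 0, "dy": 0, "dz": 0, "wx": 0, "wy": 0, "wz": 2}, {"dx": 0, "dy": 0, "dz": 0, "wx": 0, "wy": 0, "wz": 0}]'

```text
clock: 7.95
position: [487.7, 22.6, 120.2]
tcp_rot: [1.173, -2.914, -0.003]
wrist_force: [-8.5, 2.2, 12.3]
opening: 55.8
finger_force: 62.5
```

```bash
python3 st.py
```

```text
t 7.95 ang(cw+) -133.84 pos [487.7  22.6 120.2] F [-8.5  2.2 12.3] M [ 0.363  1.546 -0.048] op 55.8 ff 62 q7 2.276 tq7 -0.459
```

Request:
arm_command --series '[{"dx": 0, "dy": 0, "dz": 0, "wx": 0, "wy": 0, "wz": 2}, {"dx": 0, "dy": 0, "dz": 0, "wx": 0, "wy": 0, "wz": 0}]'

```text
clock: 8.15
position: [487.6, 22.7, 120.1]
tcp_rot: [1.122, -2.934, -0.003]
wrist_force: [-9.0, 3.2, 13.1]
opening: 56.0
finger_force: 62.5
```

```bash
python3 st.py
```

```text
t 8.15 ang(cw+) -131.84 pos [487.6  22.7 120.1] F [-9.   3.2 13.1] M [0.457 1.643 0.015] op 56.0 ff 63 q7 2.241 tq7 -0.459
```

Request:
arm_command --series '[{"dx": 0, "dy": 0, "dz": 0, "wx": 0, "wy": 0, "wz": 2}, {"dx": 0, "dy": 0, "dz": 0, "wx": 0, "wy": 0, "wz": 0}]'

```text
clock: 8.35
position: [487.5, 22.8, 120.1]
tcp_rot: [1.071, -2.953, -0.003]
wrist_force: [-9.6, 3.0, 13.8]
opening: 56.3
finger_force: 62.6
```

```bash
python3 st.py
```

```text
t 8.35 ang(cw+) -129.86 pos [487.5  22.8 120.1] F [-9.6  3.  13.8] M [ 0.448  1.766 -0.004] op 56.3 ff 63 q7 2.207 tq7 -0.518
```

```bash
python3 - <<'E'
from h import *
w=env.camera("wrist");cv2.imwrite("pics/w4.png",w)
c=np.hstack([cv2.resize(cv2.imread("pics/w3.png")[120:360,220:420],None,fx=2,fy=2),cv2.resize(w[120:360,220:420],None,fx=2,fy=2)])
cv2.imwrite("pics/w4c.png",c)
E
python3 st.py
```

```text
t 8.40 ang(cw+) -129.90 pos [487.5  22.8 120.2] F [-10.    3.6  12.7] M [0.485 1.752 0.019] op 56.3 ff 63 q7 2.208 tq7 -0.182
```

View pics/w4c.png

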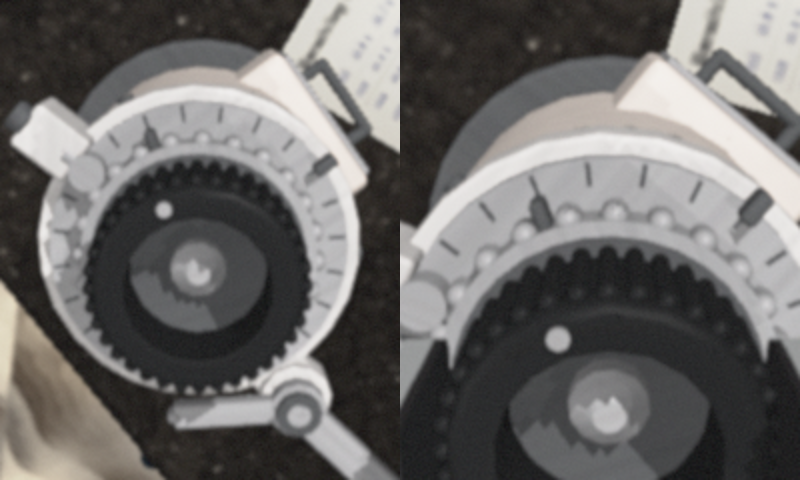

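The crops show the white dot staying with the gripper, so the ring turns with it. The crown's dark dial mark was 5 divisions (75°) from the fixed front mark and is now 4 (60°). I'll relieve the side load and go on in small steps.

Request:
arm_command --series '[{"dx": 0.07, "dy": 0.11, "dz": -0.1, "wx": 0, "wy": 0, "wz": 0}, {"dx": 0, "dy": 0, "dz": 0, "wx": 0, "wy": 0, "wz": 2.5}, {"dx": 0, "dy": 0, "dz": 0, "wx": 0, "wy": 0, "wz": 0}]'

```text
clock: 8.7
position: [487.2, 22.9, 120.4]
tcp_rot: [-1.006, 2.975, 0.001]
wrist_force: [2.5, 4.7, -3.8]
opening: 55.8
finger_force: 68.1
```

```bash
python3 st.py
```

```text
t 8.70 ang(cw+) -127.36 pos [487.2  22.9 120.4] F [ 2.5  4.7 -3.8] M [ 0.811 -0.66  -0.025] op 55.8 ff 68 q7 2.161 tq7 -0.737
```

Request:
arm_command --series '[{"dx": 0, "dy": 0, "dz": 0, "wx": 0, "wy": 0, "wz": 2.5}, {"dx": 0, "dy": 0, "dz": 0, "wx": 0, "wy": 0, "wz": 0}]'

```text
clock: 8.9
position: [487.1, 23.1, 120.4]
tcp_rot: [-0.942, 2.996, 0.001]
wrist_force: [2.6, 4.6, -2.9]
opening: 56.1
finger_force: 68.2
```

```bash
python3 st.py
```

```text
t 8.90 ang(cw+) -124.90 pos [487.1  23.1 120.4] F [ 2.6  4.6 -2.9] M [ 0.92  -0.47  -0.001] op 56.1 ff 68 q7 2.118 tq7 -0.609
```

Request:
arm_command --series '[{"dx": 0, "dy": 0, "dz": 0, "wx": 0, "wy": 0, "wz": 2.5}, {"dx": 0, "dy": 0, "dz": 0, "wx": 0, "wy": 0, "wz": 2.5}, {"dx": 0, "dy": 0, "dz": 0, "wx": 0, "wy": 0, "wz": 0}]'

```text
clock: 9.2
position: [486.9, 23.3, 120.4]
tcp_rot: [-0.81, 3.035, 0.002]
wrist_force: [0.7, 6.3, -2.6]
opening: 55.9
finger_force: 68.3
```

```bash
python3 st.py
```

```text
t 9.20 ang(cw+) -119.90 pos [486.9  23.3 120.4] F [ 0.7  6.3 -2.6] M [ 1.118 -0.197  0.003] op 55.9 ff 68 q7 2.032 tq7 -0.639
```

Request:
arm_command --series '[{"dx": 0, "dy": 0, "dz": 0, "wx": 0, "wy": 0, "wz": 2.5}, {"dx": 0, "dy": 0, "dz": 0, "wx": 0, "wy": 0, "wz": 2.5}, {"dx": 0, "dy": 0, "dz": 0, "wx": 0, "wy": 0, "wz": 0}]'

```text
clock: 9.5
position: [486.8, 23.7, 120.4]
tcp_rot: [-0.678, 3.067, 0.003]
wrist_force: [-0.2, 7.0, -2.0]
opening: 55.8
finger_force: 68.4
```

```bash
python3 st.py
```

```text
t 9.50 ang(cw+) -114.93 pos [486.8  23.7 120.4] F [-0.2  7.  -2. ] M [ 1.272 -0.098  0.028] op 55.8 ff 68 q7 1.946 tq7 -0.716
```

Request:
arm_command --series '[{"dx": -0.05, "dy": 0.11, "dz": 0, "wx": 0, "wy": 0, "wz": 2.5}, {"dx": 0, "dy": 0, "dz": 0, "wx": 0, "wy": 0, "wz": 2.5}, {"dx": 0, "dy": 0, "dz": 0, "wx": 0, "wy": 0, "wz": 0}]'

```text
clock: 9.8
position: [486.6, 24.0, 120.3]
tcp_rot: [0.543, -3.094, -0.001]
wrist_force: [-1.7, 5.8, 0.7]
opening: 55.8
finger_force: 68.5
```

```bash
python3 st.py
```

```text
t 9.80 ang(cw+) -109.92 pos [486.6  24.  120.3] F [-1.7  5.8  0.7] M [ 0.936  0.294 -0.006] op 55.8 ff 69 q7 1.858 tq7 -0.789
```

```bash
cat > dot.py <<'E'
from h import *
def dot(w):
    g=cv2.cvtColor(w,6);r=g[260:330,265:345];m=(r>120).astype(np.uint8)
    n,l,st,c=cv2.connectedComponentsWithStats(m)
    return [(np.round(c[i]+[265,260],1).tolist(),int(st[i,4])) for i in range(1,n) if 15<st[i,4]<200]
if __name__=="__main__":
    print(dot(cv2.imread("pics/w4.png")),dot(env.camera("wrist")))
E
python3 dot.py; python3 st.py
```

```text
[([298.5, 289.4], 117)] [([298.4, 289.4], 117)]
t 9.85 ang(cw+) -110.00 pos [486.6  24.  120.3] F [-1.8  5.5  0.2] M [0.922 0.305 0.002] op 55.4 ff 69 q7 1.859 tq7 -0.313
```

Request:
arm_command --series '[{"dx": 0, "dy": 0, "dz": 0, "wx": 0, "wy": 0, "wz": 2}, {"dx": 0, "dy": 0, "dz": 0, "wx": 0, "wy": 0, "wz": 0}]'

```text
clock: 10.05
position: [486.6, 24.2, 120.4]
tcp_rot: [0.49, -3.103, -0.002]
wrist_force: [-1.5, 5.9, 0.5]
opening: 55.8
finger_force: 68.6
```

```bash
python3 st.py
```

```text
t 10.05 ang(cw+) -107.97 pos [486.6  24.2 120.4] F [-1.5  5.9  0.5] M [ 1.055  0.328 -0.018] op 55.8 ff 69 q7 1.824 tq7 -0.474
```

Request:
arm_command --series '[{"dx": 0, "dy": 0.05, "dz": 0, "wx": 0, "wy": 0, "wz": 2}, {"dx": 0, "dy": 0, "dz": 0, "wx": 0, "wy": 0, "wz": 2}, {"dx": 0, "dy": 0, "dz": 0, "wx": 0, "wy": 0, "wz": 0}]'

```text
clock: 10.35
position: [486.5, 24.5, 120.3]
tcp_rot: [0.381, -3.118, -0.002]
wrist_force: [-1.4, 4.6, 0.9]
opening: 56.1
finger_force: 68.5
```

```bash
python3 st.py
```

```text
t 10.35 ang(cw+) -103.94 pos [486.5  24.5 120.3] F [-1.4  4.6  0.9] M [ 0.976  0.252 -0.094] op 56.1 ff 68 q7 1.754 tq7 -0.488
```

Request:
arm_command --series '[{"dx": 0, "dy": 0, "dz": 0, "wx": 0, "wy": 0, "wz": 1}, {"dx": 0, "dy": 0, "dz": 0, "wx": 0, "wy": 0, "wz": 0}]'

```text
clock: 10.55
position: [486.4, 24.5, 120.3]
tcp_rot: [0.355, -3.121, -0.002]
wrist_force: [-1.7, 5.5, 0.4]
opening: 55.8
finger_force: 68.5
```

```bash
python3 st.py
```

```text
t 10.55 ang(cw+) -102.99 pos [486.4  24.5 120.3] F [-1.7  5.5  0.4] M [ 0.946  0.303 -0.01 ] op 55.8 ff 68 q7 1.737 tq7 -0.236
```

Request:
arm_command --series '[{"dx": 0, "dy": 0, "dz": 0, "wx": 0, "wy": 0, "wz": 1}, {"dx": 0, "dy": 0, "dz": 0, "wx": 0, "wy": 0, "wz": 0}]'

```text
clock: 10.75
position: [486.4, 24.6, 120.4]
tcp_rot: [0.328, -3.124, -0.002]
wrist_force: [-1.4, 5.5, 0.4]
opening: 55.7
finger_force: 68.5
```

```bash
python3 st.py
```

```text
t 10.75 ang(cw+) -102.00 pos [486.4  24.6 120.4] F [-1.4  5.5  0.4] M [0.983 0.318 0.   ] op 55.7 ff 68 q7 1.720 tq7 -0.228
```

Request:
arm_command --series '[{"dx": 0, "dy": 0, "dz": 0, "wx": 0, "wy": 0, "wz": 2}, {"dx": 0, "dy": 0, "dz": 0, "wx": 0, "wy": 0, "wz": 0}]'

```text
clock: 10.95
position: [486.4, 24.7, 120.3]
tcp_rot: [0.273, -3.129, -0.002]
wrist_force: [-1.6, 6.1, 0.7]
opening: 56.1
finger_force: 68.6
```

```bash
python3 st.py
```

```text
t 10.95 ang(cw+) -99.97 pos [486.4  24.7 120.3] F [-1.6  6.1  0.7] M [1.106 0.315 0.008] op 56.1 ff 69 q7 1.685 tq7 -0.513
```

Request:
arm_command --series '[{"dx": 0, "dy": 0, "dz": 0, "wx": 0, "wy": 0, "wz": 2}, {"dx": 0, "dy": 0, "dz": 0, "wx": 0, "wy": 0, "wz": 0}]'

```text
clock: 11.15
position: [486.4, 24.9, 120.3]
tcp_rot: [0.219, -3.133, -0.002]
wrist_force: [-1.7, 6.8, 0.7]
opening: 55.9
finger_force: 68.6
```

```bash
python3 st.py
```

```text
t 11.15 ang(cw+) -97.98 pos [486.4  24.9 120.3] F [-1.7  6.8  0.7] M [1.147e+00 3.820e-01 1.000e-03] op 55.9 ff 69 q7 1.651 tq7 -0.514
```

Request:
arm_command --series '[{"dx": 0, "dy": 0.1, "dz": 0, "wx": 0, "wy": 0, "wz": 2}, {"dx": 0, "dy": 0, "dz": 0, "wx": 0, "wy": 0, "wz": 0}]'

```text
clock: 11.35
position: [486.4, 25.1, 120.4]
tcp_rot: [0.163, -3.137, -0.001]
wrist_force: [-1.9, 4.2, 1.4]
opening: 55.9
finger_force: 68.5
```

```bash
python3 st.py
```

```text
t 11.35 ang(cw+) -95.96 pos [486.4  25.1 120.4] F [-1.9  4.2  1.4] M [0.761 0.366 0.169] op 55.9 ff 69 q7 1.614 tq7 -0.786
```

Request:
arm_command --series '[{"dx": 0, "dy": 0, "dz": 0, "wx": 0, "wy": 0, "wz": 2}, {"dx": 0, "dy": 0, "dz": 0, "wx": 0, "wy": 0, "wz": 0}]'

```text
clock: 11.55
position: [486.4, 25.2, 120.4]
tcp_rot: [0.109, -3.139, -0.001]
wrist_force: [-1.7, 5.4, 1.2]
opening: 55.9
finger_force: 68.6
```

```bash
python3 st.py
```

```text
t 11.55 ang(cw+) -93.99 pos [486.4  25.2 120.4] F [-1.7  5.4  1.2] M [0.928 0.416 0.415] op 55.9 ff 69 q7 1.580 tq7 -0.909
```

Touch is felt: the torque climbs 0 → 0.17 → 0.415 N m, which is firm and below jamming. The touch point is about 47° from the start notch, some 2° on the closing side of a notch. Four clicks back from that notch is the start notch plus one. The wrist joint's range forces a regrasp on the way, so I'll back off 35° first and let go.

Request:
arm_command --series '[{"dx": 0, "dy": -0.03, "dz": 0, "wx": 0, "wy": 0, "wz": -3.9}, {"dx": 0, "dy": -0.03, "dz": 0, "wx": 0, "wy": 0, "wz": -3.9}, {"dx": 0, "dy": -0.03, "dz": 0, "wx": 0, "wy": 0, "wz": -3.9}, {"dx": 0, "dy": -0.03, "dz": 0, "wx": 0, "wy": 0, "wz": -3.9}, {"dx": 0, "dy": -0.03, "dz": 0, "wx": 0, "wy": 0, "wz": -3.9}, {"dx": 0, "dy": -0.03, "dz": 0, "wx": 0, "wy": 0, "wz": -3.9}, {"dx": 0, "dy": -0.03, "dz": 0, "wx": 0, "wy": 0, "wz": -4}, {"dx": 0, "dy": -0.03, "dz": 0, "wx": 0, "wy": 0, "wz": -4}, {"dx": 0, "dy": 0, "dz": 0, "wx": 0, "wy": 0, "wz": -4}, {"dx": 0, "dy": 0, "dz": 0, "wx": 0, "wy": 0, "wz": 0}]'

```text
clock: 12.55
position: [487.4, 22.8, 120.4]
tcp_rot: [-1.06, 2.957, 0.001]
wrist_force: [-0.5, 5.2, 0.3]
opening: 56.0
finger_force: 68.4
```

```bash
python3 st.py;python3 dot.py
```

```text
t 12.55 ang(cw+) -129.45 pos [487.4  22.8 120.4] F [-0.5  5.2  0.3] M [1.062 0.088 0.137] op 56.0 ff 68 q7 2.197 tq7 1.131
[([298.5, 289.4], 117)] [([298.3, 289.5], 116)]
```

Request:
arm_command --fingers -1 --series '[{"dx": 0, "dy": 0, "dz": 0, "wx": 0, "wy": 0, "wz": 0}, {"dx": 0, "dy": 0, "dz": 0, "wx": 0, "wy": 0, "wz": 0}, {"dx": 0, "dy": 0, "dz": 0, "wx": 0, "wy": 0, "wz": 0}, {"dx": 0, "dy": 0, "dz": 0, "wx": 0, "wy": 0, "wz": 0}, {"dx": 0, "dy": 0, "dz": 0, "wx": 0, "wy": 0, "wz": 0}, {"dx": 0, "dy": 0, "dz": 0, "wx": 0, "wy": 0, "wz": 0}]'

```text
clock: 13.2
position: [487.3, 22.4, 120.3]
tcp_rot: [-1.055, 2.959, -0.0]
wrist_force: [0.1, 0.4, -0.4]
opening: 85.7
finger_force: 0.0
```

```bash
python3 dot.py;python3 st.py
```

```text
[([298.5, 289.4], 117)] [([298.4, 290.6], 117)]
t 13.25 ang(cw+) -129.26 pos [487.3  22.4 120.3] F [ 0.3  0.8 -0.2] M [-0.021 -0.033  0.004] op 85.4 ff 0 q7 2.194 tq7 -0.002
```

The dot barely moved on release, so the ring was sitting in a notch. The gripped positions put the axis at (490.4,25.2). I'll recentre, turn the open gripper 60° and regrip.

Request:
arm_command --series '[{"dx": -0.42, "dy": 0.02, "dz": 0, "wx": 0, "wy": 0, "wz": 0}, {"dx": 0, "dy": 0, "dz": 0, "wx": 0, "wy": 0, "wz": 7.5}, {"dx": 0, "dy": 0, "dz": 0, "wx": 0, "wy": 0, "wz": 7.5}, {"dx": 0, "dy": 0, "dz": 0, "wx": 0, "wy": 0, "wz": 7.5}, {"dx": 0, "dy": 0, "dz": 0, "wx": 0, "wy": 0, "wz": 7.5}, {"dx": 0, "dy": 0, "dz": 0, "wx": 0, "wy": 0, "wz": 7.5}, {"dx": 0, "dy": 0, "dz": 0, "wx": 0, "wy": 0, "wz": 7.5}, {"dx": 0, "dy": 0, "dz": 0, "wx": 0, "wy": 0, "wz": 7.5}, {"dx": 0, "dy": 0, "dz": 0, "wx": 0, "wy": 0, "wz": 7.5}, {"dx": 0, "dy": 0, "dz": 0, "wx": 0, "wy": 0, "wz": 0}, {"dx": 0, "dy": 0, "dz": 0, "wx": 0, "wy": 0, "wz": 0}]'

```text
clock: 14.35
position: [490.5, 25.5, 120.3]
tcp_rot: [0.559, 3.091, 0.0]
wrist_force: [-1.3, -0.2, -0.2]
opening: 85.5
finger_force: 0.0
```

Request:
arm_command --fingers 0.2 --series '[{"dx": 0, "dy": 0, "dz": 0, "wx": 0, "wy": 0, "wz": 0}, {"dx": 0, "dy": 0, "dz": 0, "wx": 0, "wy": 0, "wz": 0}, {"dx": 0, "dy": 0, "dz": 0, "wx": 0, "wy": 0, "wz": 0}, {"dx": 0, "dy": 0, "dz": 0, "wx": 0, "wy": 0, "wz": 0}, {"dx": 0, "dy": 0, "dz": 0, "wx": 0, "wy": 0, "wz": 0}, {"dx": 0, "dy": 0, "dz": 0, "wx": 0, "wy": 0, "wz": 0}, {"dx": 0, "dy": 0, "dz": 0, "wx": 0, "wy": 0, "wz": 0}]'

```text
clock: 15.05
position: [490.6, 25.7, 120.8]
tcp_rot: [0.563, 3.091, 0.001]
wrist_force: [-2.1, 0.5, 7.1]
opening: 56.5
finger_force: 62.2
```

```bash
python3 st.py
```

```text
t 15.05 ang(cw+) -69.35 pos [490.6  25.7 120.8] F [-2.1  0.5  7.1] M [0.253 0.575 0.034] op 56.5 ff 62 q7 1.164 tq7 -0.016
```

Request:
arm_command --series '[{"dx": 0, "dy": 0, "dz": 0, "wx": 0, "wy": 0, "wz": -3}, {"dx": 0, "dy": 0, "dz": 0, "wx": 0, "wy": 0, "wz": -3}, {"dx": 0, "dy": 0, "dz": 0, "wx": 0, "wy": 0, "wz": -3}, {"dx": 0, "dy": 0, "dz": 0, "wx": 0, "wy": 0, "wz": -3}, {"dx": 0, "dy": 0, "dz": 0, "wx": 0, "wy": 0, "wz": -3}, {"dx": 0, "dy": 0, "dz": 0, "wx": 0, "wy": 0, "wz": -3}, {"dx": 0, "dy": 0, "dz": 0, "wx": 0, "wy": 0, "wz": -3}, {"dx": 0, "dy": 0, "dz": 0, "wx": 0, "wy": 0, "wz": -3}, {"dx": 0, "dy": 0, "dz": 0, "wx": 0, "wy": 0, "wz": -3}, {"dx": 0, "dy": 0, "dz": 0, "wx": 0, "wy": 0, "wz": -3}, {"dx": 0, "dy": 0, "dz": 0, "wx": 0, "wy": 0, "wz": 0}, {"dx": 0, "dy": 0, "dz": 0, "wx": 0, "wy": 0, "wz": 0}]'

```text
clock: 16.25
position: [490.6, 25.6, 120.9]
tcp_rot: [-0.256, 3.131, 0.001]
wrist_force: [-3.0, 0.2, 6.1]
opening: 55.8
finger_force: 62.1
```

```bash
python3 st.py
```

```text
t 16.25 ang(cw+) -99.35 pos [490.6  25.6 120.9] F [-3.   0.2  6.1] M [0.145 0.53  0.025] op 55.8 ff 62 q7 1.679 tq7 0.054
```

Request:
arm_command --fingers -1 --series '[{"dx": 0, "dy": 0, "dz": 0, "wx": 0, "wy": 0, "wz": 0}, {"dx": 0, "dy": 0, "dz": 0, "wx": 0, "wy": 0, "wz": 0}, {"dx": 0, "dy": 0, "dz": 0, "wx": 0, "wy": 0, "wz": 0}, {"dx": 0, "dy": 0, "dz": 0, "wx": 0, "wy": 0, "wz": 0}, {"dx": 0, "dy": 0, "dz": 0, "wx": 0, "wy": 0, "wz": 0}, {"dx": 0, "dy": 0, "dz": -0.5, "wx": 0, "wy": 0, "wz": 0}, {"dx": 0, "dy": 0, "dz": -1.5, "wx": 0, "wy": 0, "wz": 0}, {"dx": 0, "dy": 0, "dz": -2, "wx": 0, "wy": 0, "wz": 0}, {"dx": 0, "dy": 0, "dz": -2, "wx": 0, "wy": 0, "wz": 0}, {"dx": 0, "dy": 0, "dz": -1.5, "wx": 0, "wy": 0, "wz": 0}, {"dx": 0, "dy": 0, "dz": -0.5, "wx": 0, "wy": 0, "wz": 0}, {"dx": 0, "dy": 0, "dz": 0, "wx": 0, "wy": 0, "wz": 0}, {"dx": 0, "dy": 0, "dz": 0, "wx": 0, "wy": 0, "wz": 0}]'

```text
clock: 17.55
position: [490.0, 25.3, 199.6]
tcp_rot: [0.254, -3.131, 0.0]
wrist_force: [0.1, 0.1, 0.5]
opening: 85.5
finger_force: 0.0
```

```bash
python3 st.py; python3 - <<'E'
from h import *
import pickle
p=env.camera_params("wrist");w=env.camera("wrist");cv2.imwrite("pics/w5.png",w);pickle.dump(p,open("w5.pkl","wb"))
c=w[130:470,200:600];cv2.imwrite("pics/w5c.png",cv2.resize(c,None,fx=1.75,fy=1.75,interpolation=2))
E
```

```text
t 17.55 ang(cw+) -99.27 pos [490.   25.3 199.6] F [0.1 0.1 0.5] M [ 0.086 -0.088  0.022] op 85.5 ff 0 q7 1.619 tq7 -0.010
```

View pics/w5c.png

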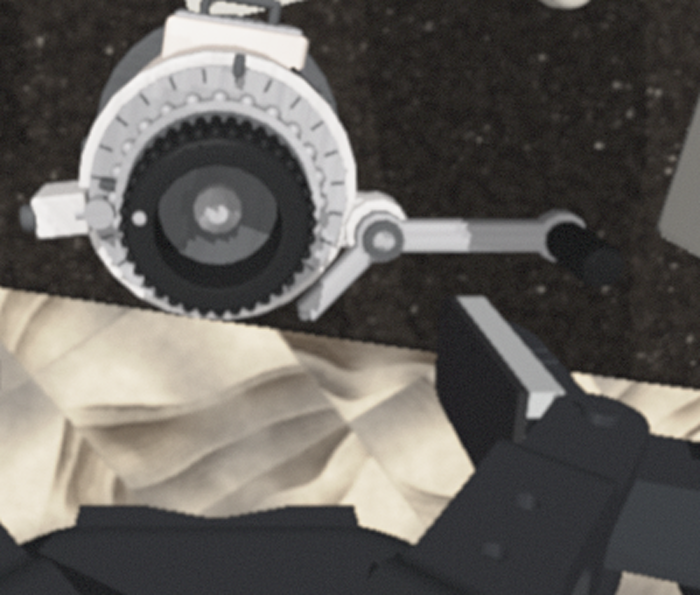

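The crop shows the crown mark at (105,184), six divisions (90°) from the front mark at (238,68), one beyond the start as meant. The knob runs from its base at (563,232) to its top at (605,262).

```bash
python3 - <<'E'
from h import *
import pickle;p=pickle.load(open("w5.pkl","rb"))
f=lambda u,v,z:plane("w",200+u/1.75,130+v/1.75,z,p)
A=f(218,205,142);T=f(605,262,141);B=f(563,232,114);P=f(381,238,117);print("axis",A,"top",T,"base",B,"piv",P)
for K in(T,B):
  d=K-P;print(np.hypot(*d[:2]),np.degrees(np.arctan2(d[1],d[0])))
d=P-[490.4,25.2,117];print(np.hypot(*d[:2]),np.degrees(np.arctan2(d[1],d[0]))-np.degrees(np.arctan2(55,4)))
k,_=two(ray("scene",236.5,172.5),ray("top",195,205.5));print(k)
E
```

```text
axis [485.02114911  24.75098288 142.        ] top [484.20135302 139.78870067 141.        ] base [484.06358739 139.5372478  114.        ] piv [494.8118839   79.76939518 117.        ]
60.94998275586854 100.02546589397639
60.7266176002854 100.194765027565
54.747452997142645 -0.462613461474902
[481.15729549 134.86831676 129.93037046]
```

Request:
arm_command --fingers 1 --series '[{"dx": 0, "dy": 0, "dz": 0, "wx": 0, "wy": 0, "wz": 4.7}, {"dx": 0, "dy": 0, "dz": 0, "wx": 0, "wy": 0, "wz": 4.6}, {"dx": 0.4, "dy": 1.4, "dz": 0, "wx": 0, "wy": 0, "wz": 0}, {"dx": 0.4, "dy": 1.4, "dz": 0, "wx": 0, "wy": 0, "wz": 0}, {"dx": 0.4, "dy": 1.4, "dz": 0, "wx": 0, "wy": 0, "wz": 0}, {"dx": 0.4, "dy": 1.4, "dz": 0, "wx": 0, "wy": 0, "wz": 0}, {"dx": 0.4, "dy": 1.4, "dz": 0, "wx": 0, "wy": 0, "wz": 0}, {"dx": 0.4, "dy": 1.4, "dz": 0, "wx": 0, "wy": 0, "wz": 0}, {"dx": 0.4, "dy": 1.5, "dz": 0, "wx": 0, "wy": 0, "wz": 0}, {"dx": 0.4, "dy": 1.5, "dz": 0, "wx": 0, "wy": 0, "wz": 0}, {"dx": 0, "dy": 0, "dz": 0, "wx": 0, "wy": 0, "wz": 0}, {"dx": 0, "dy": 0, "dz": 0, "wx": 0, "wy": 0, "wz": 0}]'

```text
clock: 18.8
position: [458.3, 138.8, 199.8]
tcp_rot: [-0.0, -3.141, 0.001]
wrist_force: [0.6, -1.1, -0.4]
opening: 0.2
finger_force: 0.0
```

```bash
python3 st.py; python3 - <<'E'
from h import *
w=env.camera("wrist");cv2.imwrite("pics/w6.png",w)
E
```

```text
t 18.80 ang(cw+) -89.99 pos [458.3 138.8 199.8] F [ 0.6 -1.1 -0.4] M [-0.012  0.004 -0.033] op 0.2 ff 0 q7 1.192 tq7 -0.097
```

View pics/w6.png

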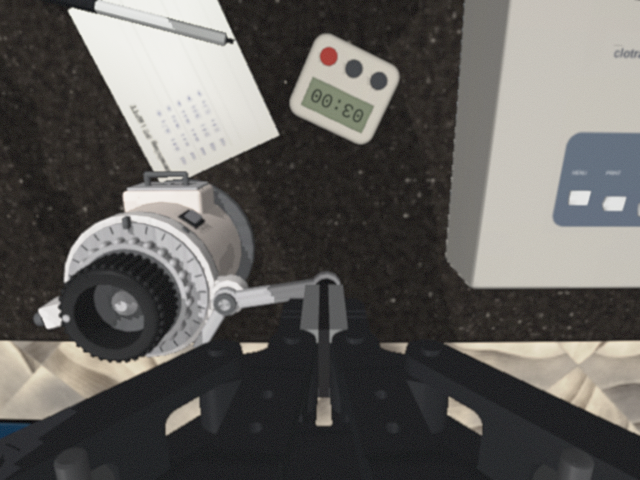

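The picture shows the shut fingertips at (322,285), just in front of the knob, with the timer and instrument clear. I'll go down and check the force.

Request:
arm_command --series '[{"dx": 0, "dy": 0.05, "dz": 1.3, "wx": 0, "wy": 0, "wz": 0}, {"dx": 0, "dy": 0, "dz": 1.5, "wx": 0, "wy": 0, "wz": 0}, {"dx": 0, "dy": 0, "dz": 1.5, "wx": 0, "wy": 0, "wz": 0}, {"dx": 0, "dy": 0, "dz": 1.5, "wx": 0, "wy": 0, "wz": 0}, {"dx": 0, "dy": 0, "dz": 1, "wx": 0, "wy": 0, "wz": 0}, {"dx": 0, "dy": 0, "dz": 1, "wx": 0, "wy": 0, "wz": 0}, {"dx": 0, "dy": 0, "dz": 0, "wx": 0, "wy": 0, "wz": 0}, {"dx": 0, "dy": 0, "dz": 0, "wx": 0, "wy": 0, "wz": 0}]'

```text
clock: 19.65
position: [458.6, 139.7, 122.4]
tcp_rot: [0.001, 3.141, -0.0]
wrist_force: [0.5, -0.1, 0.3]
opening: -0.1
finger_force: 0.0
```

Request:
arm_command --series '[{"dx": -0.3, "dy": 0, "dz": 0, "wx": 0, "wy": 0, "wz": 0}, {"dx": -0.3, "dy": 0, "dz": 0, "wx": 0, "wy": 0, "wz": 0}, {"dx": -0.3, "dy": 0, "dz": 0, "wx": 0, "wy": 0, "wz": 0}, {"dx": -0.3, "dy": 0, "dz": 0, "wx": 0, "wy": 0, "wz": 0}, {"dx": -0.3, "dy": 0, "dz": 0, "wx": 0, "wy": 0, "wz": 0}, {"dx": -0.3, "dy": 0, "dz": 0, "wx": 0, "wy": 0, "wz": 0}, {"dx": -0.3, "dy": 0, "dz": 0, "wx": 0, "wy": 0, "wz": 0}, {"dx": 0, "dy": 0, "dz": 0, "wx": 0, "wy": 0, "wz": 0}]'

```text
clock: 20.45
position: [479.9, 139.6, 122.3]
tcp_rot: [0.001, 3.141, -0.0]
wrist_force: [-0.2, 0.5, 1.0]
opening: 0.0
finger_force: 0.0
```

Request:
arm_command --series '[{"dx": -0.2, "dy": 0, "dz": 0, "wx": 0, "wy": 0, "wz": 0}, {"dx": -0.2, "dy": 0, "dz": 0, "wx": 0, "wy": 0, "wz": 0}, {"dx": -0.2, "dy": 0, "dz": 0, "wx": 0, "wy": 0, "wz": 0}, {"dx": 0, "dy": 0, "dz": 0, "wx": 0, "wy": 0, "wz": 0}]'

```text
clock: 20.85
position: [485.7, 139.6, 122.3]
tcp_rot: [0.001, 3.141, -0.0]
wrist_force: [0.5, 0.9, -0.2]
opening: 0.0
finger_force: 0.0
```

Request:
arm_command --series '[{"dx": -0.2, "dy": 0, "dz": 0, "wx": 0, "wy": 0, "wz": 0}, {"dx": -0.2, "dy": 0, "dz": 0, "wx": 0, "wy": 0, "wz": 0}, {"dx": 0, "dy": 0, "dz": 0, "wx": 0, "wy": 0, "wz": 0}]'

```text
clock: 21.15
position: [489.7, 139.7, 122.3]
tcp_rot: [0.001, 3.141, -0.0]
wrist_force: [-0.1, -0.5, -0.1]
opening: -0.3
finger_force: 0.0
```

Request:
arm_command --series '[{"dx": -0.2, "dy": 0, "dz": 0, "wx": 0, "wy": 0, "wz": 0}, {"dx": 0, "dy": 0, "dz": 0, "wx": 0, "wy": 0, "wz": 0}]'

```text
clock: 21.35
position: [491.6, 139.7, 122.3]
tcp_rot: [0.001, 3.142, -0.0]
wrist_force: [0.1, 0.1, 0.4]
opening: 0.0
finger_force: 0.2
```

Request:
arm_command --series '[{"dx": -0.15, "dy": 0, "dz": 0, "wx": 0, "wy": 0, "wz": 0}, {"dx": 0, "dy": 0, "dz": 0, "wx": 0, "wy": 0, "wz": 0}]'

```text
clock: 21.55
position: [491.9, 139.8, 122.1]
tcp_rot: [-0.001, -3.139, 0.0]
wrist_force: [-7.9, -1.6, 4.7]
opening: 0.1
finger_force: 3.6
```

```bash
python3 st.py; python3 - <<'E'
from h import *
p=env.camera_params("wrist");print(proj("w",(511,138,114),p),proj("w",(495,80,117),p),proj("w",(484,139.5,114),p))
w=env.camera("wrist");cv2.imwrite("pics/w7.png",w)
cv2.imwrite("pics/t7.png",env.camera("top"));cv2.imwrite("pics/s7.png",env.camera("scene"))
E
```

```text
t 21.55 ang(cw+) -89.98 pos [491.9 139.8 122.1] F [-7.9 -1.6  4.7] M [-0.225  1.479 -0.027] op 0.1 ff 4 q7 1.298 tq7 0.055
[318.91946694 340.81601046] [167.0078599  306.51382743] [322.6787011  276.97914931]
```

Request:
arm_command --series '[{"dx": -0.1, "dy": 0, "dz": 0, "wx": 0, "wy": 0, "wz": 0}, {"dx": 0, "dy": 0, "dz": 0, "wx": 0, "wy": 0, "wz": 0}, {"dx": 0, "dy": 0, "dz": 0, "wx": 0, "wy": 0, "wz": 0}]'

```text
clock: 22.0
position: [492.1, 139.9, 122.1]
tcp_rot: [-0.0, -3.137, 0.0]
wrist_force: [-11.9, -2.0, 8.0]
opening: 0.1
finger_force: 5.9
```

Request:
arm_command --series '[{"dx": 0.3, "dy": 0, "dz": 0, "wx": 0, "wy": 0, "wz": 0}, {"dx": 0.9, "dy": 0, "dz": 0, "wx": 0, "wy": 0, "wz": 0}, {"dx": 1.2, "dy": 0, "dz": 0, "wx": 0, "wy": 0, "wz": 0}, {"dx": 1.5, "dy": 0, "dz": -0.5, "wx": 0, "wy": 0, "wz": 0}, {"dx": 1, "dy": 0, "dz": -2, "wx": 0, "wy": 0, "wz": 0}, {"dx": 0, "dy": -1.5, "dz": -2, "wx": 0, "wy": 0, "wz": 0}, {"dx": 0, "dy": -2, "dz": -2, "wx": 0, "wy": 0, "wz": 0}, {"dx": 0, "dy": -2, "dz": -1.5, "wx": 0, "wy": 0, "wz": 0}, {"dx": 0, "dy": -1.5, "dz": 0, "wx": 0, "wy": 0, "wz": 0}, {"dx": 0, "dy": 0, "dz": 0, "wx": 0, "wy": 0, "wz": 0}, {"dx": 0, "dy": 0, "dz": 0, "wx": 0, "wy": 0, "wz": 0}]'

```text
clock: 23.1
position: [444.2, 70.3, 201.5]
tcp_rot: [-0.001, -3.141, -0.0]
wrist_force: [-0.8, -0.0, -0.1]
opening: 0.1
finger_force: 0.0
```

```bash
python3 st.py; python3 - <<'E'
from h import *
import pickle
p=env.camera_params("wrist");w=env.camera("wrist");cv2.imwrite("pics/w8.png",w);pickle.dump(p,open("w8.pkl","wb"))
for a in(.36,.45):
  t=np.radians(100.2)-a
  print(a,[np.round(proj("w",(494.9+60*np.cos(t),80+60*np.sin(t),z),p)) for z in(114,141)])
print(proj("w",(494.9,80,117),p))
E
```

```text
t 23.10 ang(cw+) -89.97 pos [444.2  70.3 201.5] F [-0.8 -0.  -0.1] M [ 0.018  0.006 -0.002] op 0.1 ff 0 q7 1.282 tq7 0.076
0.36 [array([437., 338.]), array([449., 362.])]
0.45 [array([434., 346.]), array([446., 371.])]
[339.97515555 324.28757578]
```

View pics/w8.png

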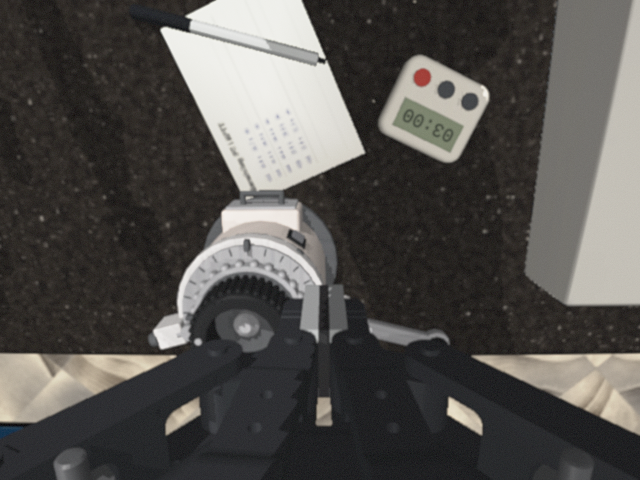

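The picture shows the lever end at about (437,338), with the fingers hiding part of the arm. I'll move to a clear viewpoint and measure its angle numerically.

Request:
arm_command --series '[{"dx": 0, "dy": 0, "dz": -1.5, "wx": 0, "wy": 0, "wz": 0}, {"dx": -1.5, "dy": 0, "dz": -1.5, "wx": 0, "wy": 0, "wz": 0}, {"dx": -2, "dy": 0, "dz": -1, "wx": 0, "wy": 0, "wz": 0}, {"dx": -2, "dy": 0, "dz": -1, "wx": 0, "wy": 0, "wz": 0}, {"dx": -2, "dy": 0, "dz": 0, "wx": 0, "wy": 0, "wz": 0}, {"dx": -1.5, "dy": 0, "dz": 0, "wx": 0, "wy": 0, "wz": 0}, {"dx": 0, "dy": 0, "dz": 0, "wx": 0, "wy": 0, "wz": 0}, {"dx": 0, "dy": 0, "dz": 0, "wx": 0, "wy": 0, "wz": 0}]'

```text
clock: 23.95
position: [534.3, 70.3, 251.3]
tcp_rot: [-0.0, -3.14, 0.002]
wrist_force: [0.6, 0.9, -0.3]
opening: 0.1
finger_force: 0.0
```

```bash
python3 st.py; python3 - <<'E'
from h import *
p=env.camera_params("wrist");w=env.camera("wrist");cv2.imwrite("pics/w9.png",w)
g=cv2.GaussianBlur(cv2.cvtColor(w,6),(3,3),0)
print("piv",proj("w",(494.9,80,114),p))
for a in(0.3,.36,.45):
  t=np.radians(100.2)-a
  print(a,[np.round(proj("w",(494.9+r*np.cos(t),80+r*np.sin(t),114),p),1).tolist() for r in(20,30,40,50)])
# arm centreline: bright run per column
t=np.radians(100.2)-.41
for r in(18,22,26,30,34,38,42,46):
  u,v=proj("w",(494.9+r*np.cos(t),80+r*np.sin(t),114),p);u=int(round(u));v=int(round(v))
  col=g[v-16:v+17,u].astype(int);i=np.where(col>105)[0]
  c=plane("w",u,v-16+i.mean(),114,p) if len(i) else None
  print(u,v,col.tolist(),len(i), None if c is None else np.round(c,1))
E
```

```text
t 23.95 ang(cw+) -90.00 pos [534.3  70.3 251.3] F [ 0.6  0.9 -0.3] M [-0.031  0.033  0.036] op 0.1 ff 0 q7 1.430 tq7 0.074
piv [338.55790141 162.61101309]
0.3 [[368.6, 166.4], [383.6, 168.3], [398.5, 170.2], [413.4, 172.1]]
0.36 [[368.3, 168.2], [383.1, 171.0], [397.8, 173.8], [412.5, 176.5]]
0.45 [[367.6, 170.9], [382.0, 175.0], [396.4, 179.1], [410.6, 183.1]]
365 169 [49, 53, 53, 51, 48, 46, 46, 56, 87, 138, 188, 215, 222, 220, 218, 216, 217, 218, 219, 219, 218, 217, 215, 206, 182, 136, 87, 57, 49, 49, 51, 51, 52] 17 [499.7  97.5 114. ]
371 170 [46, 48, 49, 48, 46, 46, 48, 54, 70, 107, 159, 201, 219, 222, 220, 217, 216, 217, 219, 220, 219, 217, 216, 212, 198, 165, 115, 70, 49, 45, 44, 45, 47] 18 [500.7 101.5 114. ]
377 172 [41, 39, 37, 39, 43, 46, 46, 50, 75, 126, 178, 211, 221, 220, 218, 217, 217, 218, 219, 219, 218, 216, 211, 201, 180, 140, 93, 59, 45, 43, 42, 41, 42] 17 [501.7 105.5 114. ]
383 173 [42, 43, 43, 42, 40, 38, 36, 37, 51, 89, 145, 193, 217, 222, 220, 217, 216, 217, 218, 217, 216, 212, 207, 203, 192, 164, 117, 71, 46, 41, 44, 47, 49] 17 [503.  109.5 114. ]
388 175 [43, 42, 41, 40, 38, 37, 37, 45, 76, 127, 179, 211, 220, 220, 218, 216, 214, 212, 211, 211, 208, 206, 204, 198, 177, 136, 85, 49, 37, 36, 39, 41, 41] 17 [503.6 112.9 114. ]
394 176 [41, 40, 39, 38, 38, 37, 36, 38, 52, 92, 149, 196, 218, 221, 218, 214, 210, 209, 210, 210, 209, 208, 205, 203, 192, 161, 112, 65, 42, 37, 37, 40, 44] 17 [505.  116.9 114. ]
400 177 [36, 37, 39, 42, 44, 44, 43, 40, 43, 68, 116, 171, 207, 219, 217, 212, 207, 206, 208, 210, 210, 208, 206, 204, 200, 182, 143, 93, 56, 43, 41, 40, 40] 17 [505.6 120.9 114. ]
406 179 [40, 40, 38, 36, 36, 36, 36, 37, 45, 69, 108, 147, 176, 194, 204, 206, 206, 207, 208, 208, 206, 203, 201, 201, 194, 168, 123, 73, 42, 34, 36, 35, 36] 17 [506.9 125.  114. ]
```

The arm's slope is 0.262, a direction of 75.3°, so the lever has closed about 0.44 rad. That is home; a nose resting on a tooth would have stopped at 0.36. The robot is clear, so I'll hand in.

```bash
python3 -c "
from rig import env;print(env.close_job())"
```

```text
the job is handed in; nothing more can be done
None
```

I handed the job in at about 24 s: I felt the burrs touch firmly (torque peaked at 0.415 N m, under the 0.6 N m jam limit), backed the ring off four clicks counted from the notch nearest the touch point, and swung the lever home (measured about 0.44 of 0.45 rad), with the gripper clear and nothing else moved.

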